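# Read out the temperature logger on a noodle pack

## Task

Before this chilled noodle pack is sent out, its temperature logger has to be read: pull the reader wand out of its charging cradle, straight along its own length against the two sprung catches, and set its sprung contact foot on the middle of the round steel logger button on the pack's lid. Hold the wand upright and press only lightly, so that the foot gives about half of its travel, neither barely touching nor pushed fully in, and do not shift the pack or the things lying about. Finish while holding: the program ends with the wand still gripped and the foot still resting on the button so that the reading can run.

Things in the scene. Friction and masses are not known exactly. Their poses are not given: they have to be found in the camera images.
- wand: Grey hand-held reader wand, 166 mm long, 0.13 kg. Origin: end face of its foot when fully out; z runs up along the wand. Foot: 10 mm steel disc; nose from z = 14 mm; black square shaft 20 mm wide, z = 34 to 80, with a catch bead on each y side at z = 44; flange 36 mm across, z = 80 to 85; grip z = 85 to 166, flat sides 24 mm apart along y, 30 mm along x; display on its -x side.
- wand_grip (a point): Middle of the wand's grip, on its axis 130 mm above the wand's origin: a good place to take it, across the two flat sides (along the wand's y), coming down along the wand's axis.
- wand_tip (a point): Centre of the end face of the wand's contact foot; moves with the foot.
- wand_foot (a joint): How far the sprung contact foot is pushed into the wand, m: 0 fully out, 0.010 the hard stop. Spring: about 0.7 N at 0, rising 0.35 N per mm to 4.2 N at the stop.
- cradle: Grey charging cradle, fixed, 124 (x) x 96 (y) mm. Origin: centre of the underside, z up. Its sleeve, with the wand in it, leans 0.35 rad, top towards -x, top about 111 mm high; 1.5 mm play round the shaft. Sprung steel rollers at the y sides snap over the wand's beads: a straight pull of 8 to 16 N along the wand's axis frees it in about 8 mm; after 90 mm the foot is clear of the sleeve.
- pack: Closed clear clamshell pack of noodles, loose, 0.34 kg, 160 (x) x 239 (y) x 53 mm high, lying flat. Origin: centre of the underside, z up. The lid has a sunken flat middle 42 mm above the table inside a raised rim 53 mm high.
- logger: Temperature logger stuck on the pack's lid: round bright steel button, 25 mm across, in a black plastic holder 42 mm across with three small lugs 1.5 mm lower than the button's face. Origin: centre of the button's flat top face, about 50 mm above the table; z up.
- tongs: Bystander: steel tongs lying flat, 204 x 40 x 24 mm, between the cradle and the pack. Origin: centre of the underside.
- marker_red: Bystander: white felt marker with a red cap, 128 mm long, 18 mm thick, lying beside the cradle. Origin: centre of the underside.
- tape_roll: Bystander: roll of paper tape lying flat, 101 mm across, 18 mm high, behind the cradle. Origin: centre of the underside.

How it is judged:
By the outcome, as a careful person would: the job done as asked, in the order asked, and still so for the second after the job is handed in, while the arm keeps its last pose, push and grip.
It also fails if it takes over 40 s, if anything falls off the work surface, if the arm or the gripper's body presses on something with over 40 N, if the wrist force passes 120 N, or if a joint passes its speed limit or range.

## Robot

A 6-joint arm with a two-finger parallel gripper is mounted at the origin on a cart in front of the work surface, level with it; the furniture and walls round the work are solid. World frame = base frame: x ahead of the robot, y to its left, z up, the work surface at z = 0. Lengths are in m, angles in rad, forces in N, time in s.
With the tool pointing down it reaches from about 0.375 to 0.975 m from the base axis. Payload 3.8 kg.
Tool frame: the origin (TCP) lies midway between the tips of the shut fingers; the grasp point (between the pads) lies manip.grip_depth behind it (manip.grip_depth is the distance from the TCP to the grasp point, in m); z points along the fingers, x is the direction in which the jaws open and shut, and the axes are right-handed (so a half turn about z gives the same grasp; the last joint's range is limited). The gripper opens to 85 mm and grips with 20 to 120 N. Pads are 22 mm wide; open, the fingers measure 114 mm over their backs; the gripper's body (76 mm by 85 mm) begins 54 mm behind the grasp point. The pads swing forward as they close: fully open they stand 13 mm farther back than shut.
Start: joints at [1.139, 0.264, 1.604, -0, 1.274, -0.037], TCP at [0.26, 0.623, 0.231] pointing down, gripper open.
Joint ranges: [-2.63, 2.63], [-0.94, 2.18], [0.31, 2.57], [-1.31, 4.45], [0, 2.66], [-2.55, 2.55]. Speed limits (rad/s): [2.57, 2.57, 3.14, 3.14, 3.14, 3.14].

## Interface

Orientations are given as a unit quaternion [x, y, z, w].
In Python, from bench import manip gives the robot as it stands. Calls block until the motion is done:
- manip.move_to(position, orientation): joint-space move of the TCP to a pose.
- manip.move_straight(position, attitude=None, v=0.15, stop_force=None): straight line of the TCP; attitude=None keeps the orientation; v is the mean speed in m/s. With stop_force (N) it stops when the force on the tool has changed by that much, and returns True; else False.
- manip.movej(angles): joint-space move.
- manip.set_gripper(opening): opening from 0.0 (shut) to 1.0 (fully open); the grip force is fixed at half the most; returns when the fingers have stopped.
- manip.pause(seconds).
- manip.ik(position, orientation): joint angles nearest the present ones, or None.
- manip.observe(): the state.
- manip.camera(name): name is "scene" or "side" or "wrist"; returns the picture (480x640x3 uint8, red, green, blue); there is no depth.
- manip.camera_model(name): a dict with "intrinsics" (3x3 intrinsics, pixels), "R" (3x3) and "t" (3): a world point X has camera coordinates R X + t; the wrist camera has in their place "tool_from_camera" (4x4, takes a point from camera to tool coordinates, whose origin is the TCP and whose axes are the tool frame's). Camera axes: x right, y down, z forward; pixel columns grow to the right and rows downward; lengths in m; the calibration is good to about 2 mm. A picture is of the moment at which its call begins: read the wrist's pose just before it. camera_model takes no time and is no camera call.
A pose or a line that the arm cannot do raises manip.Unreachable and nothing moves.
- manip.close_job(): hands the job in, once; it reports no verdict.
The state is a dict: "t": time; "q": joint angles; "joint_velocities": joint speeds; "joint_torque": joint torques, N m; "position": TCP position; "tcp_rot": TCP orientation; "force": force on the tool from outside, world axes, zero at the start; "ft_torque": the same for the moment, N m; "grip_width": opening from 0.0 (shut) to 1.0 (fully open).
Only numpy, scipy, OpenCV 4.12 (cv2) and the standard library are available. Lean on these libraries where they do the work, as an engineer would, in place of code of your own. Each camera call takes 0.05 s, during which the arm holds its last target.

## Working session

There is one attempt and no reset: what is moved stays moved. The work goes in short steps, each a Python script; the robot and the scene stay as the last script left them, time stands still between calls to the robot, and variables do not carry over. Pictures are saved under pics/ and viewed, and the job is handed in when it is done.

```bash
mkdir -p pics; ls
python3 - <<'E'
from bench import manip
import cv2,numpy as np
o=manip.observe()
print({k:np.round(v,3) for k,v in o.items()},manip.grip_depth)
for n in("scene","side","wrist"):
    im=manip.camera(n); cv2.imwrite(f"pics/{n}0.png",im[:,:,::-1])
    m=manip.camera_model(n); print(n,{k:np.round(v,4).tolist() for k,v in m.items()})
E
```

```text
pics
{'t': np.float64(0.0), 'q': array([ 1.139,  0.265,  1.605, -0.   ,  1.274, -0.037]), 'joint_velocities': array([ 0.001, -0.   , -0.   , -0.001,  0.   ,  0.001]), 'joint_torque': array([ 2.0000e-03, -5.1510e+01, -3.6732e+01,  0.0000e+00,  1.2000e-02,
       -0.0000e+00]), 'position': array([0.259, 0.622, 0.23 ]), 'tcp_rot': array([ 0.832,  0.555, -0.001,  0.001]), 'force': array([ 0.175, -0.208,  0.482]), 'ft_torque': array([-0.011,  0.018,  0.007]), 'grip_width': np.float64(0.996)} 0.0187
scene {'intrinsics': [[461.6116, 0.0, 323.4867], [0.0, 461.6116, 240.5723], [0.0, 0.0, 1.0]], 'R': [[0.8647, -0.5023, -0.0024], [-0.3751, -0.6424, -0.6683], [0.3341, 0.5788, -0.7439]], 't': [-0.4186, 0.3522, 0.7587]}
side {'intrinsics': [[517.9365, 0.0, 321.0981], [0.0, 517.9365, 232.3024], [0.0, 0.0, 1.0]], 'R': [[-0.963, -0.2693, 0.0134], [-0.1163, 0.3698, -0.9218], [0.2433, -0.8892, -0.3874]], 't': [0.5566, 0.1356, 1.1456]}
wrist {'intrinsics': [[432.4642, 0.0, 314.9332], [0.0, 432.4642, 247.1547], [0.0, 0.0, 1.0]], 'tool_from_camera': [[1.0, 0.001, -0.0002, 0.0004], [-0.0009, 0.9447, 0.3281, -0.0844], [0.0005, -0.3281, 0.9447, -0.1435], [0.0, 0.0, 0.0, 1.0]]}
```

View pics/scene0.png

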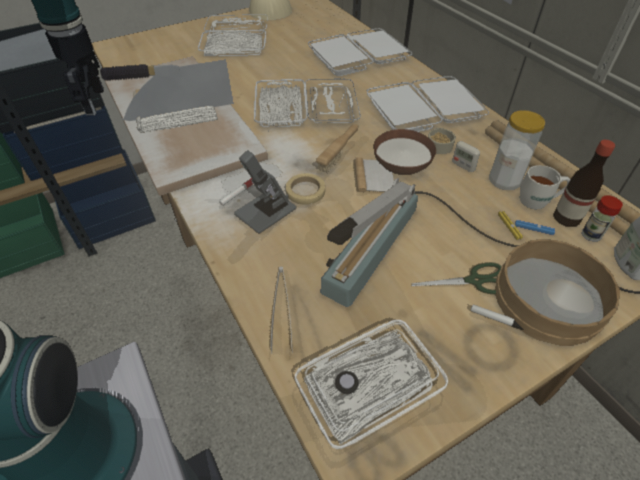

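View pics/side0.png

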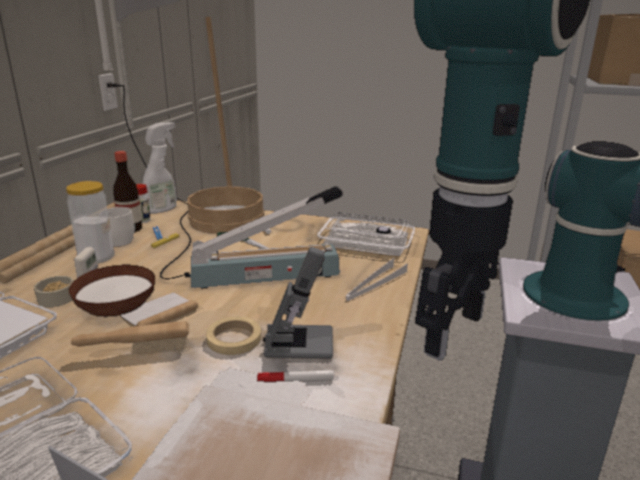

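View pics/wrist0.png

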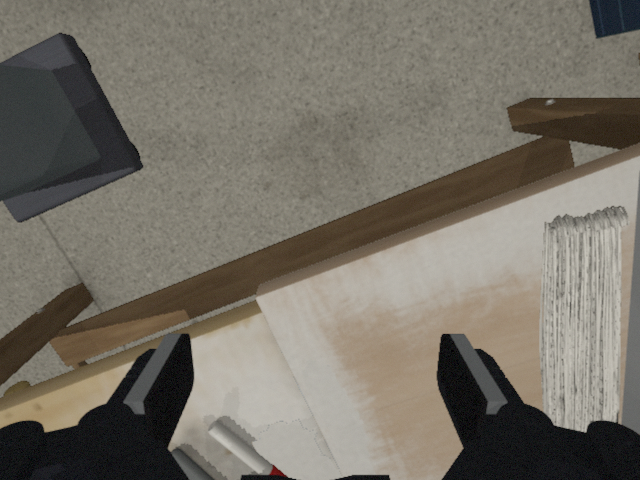

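Scene view: cradle with leaning wand around (265,195), tongs (280,310), pack (370,380), logger button (347,382). Marker and tape lie beside the cradle. I'll localize roughly and zoom in.

```bash
cat > h.py <<'E'
import numpy as np,cv2
from scipy.spatial.transform import Rotation as Rn
def cam(manip,name,o=None):
    m=manip.camera_model(name);K=np.array(m["intrinsics"])
    if name=="wrist":
        T=np.eye(4);T[:3,:3]=Rn.from_quat(o["tcp_rot"]).as_matrix();T[:3,3]=o["position"]
        W=T@np.array(m["tool_from_camera"]); E=np.linalg.inv(W); return K,E[:3,:3],E[:3,3]
    return K,np.array(m["R"]),np.array(m["t"])
def toz(c,uv,z):
    K,R,t=c; C=-R.T@t; d=R.T@np.linalg.inv(K)@np.array([uv[0],uv[1],1.]); return C+d*(z-C[2])/d[2]
def proj(c,X):
    K,R,t=c; p=(np.atleast_2d(X)@R.T+t)@K.T; return p[:,:2]/p[:,2:]
def tri(obs):
    A=np.zeros((3,3));b=np.zeros(3)
    for c,uv in obs:
        K,R,t=c;C=-R.T@t;d=R.T@np.linalg.inv(K)@np.array([uv[0],uv[1],1.]);d/=np.linalg.norm(d)
        P=np.eye(3)-np.outer(d,d);A+=P;b+=P@C
    return np.linalg.solve(A,b)
E
python3 - <<'E'
from bench import manip
from h import *
c=cam(manip,"scene");s=cam(manip,"side")
print("logger",toz(c,(346.5,382),.05))
print("cradle ~",toz(c,(265,215),0.03))
print("tongs",toz(c,(281,268),.012),toz(c,(275,352),.012),toz(c,(291,352),.012))
print("wandtop",tri([(c,(250,158)),(s,(314,253))]))
a=cv2.imread("pics/scene0.png")[130:250,200:340];cv2.imwrite("pics/sc1.png",cv2.resize(a,None,fx=5,fy=5,interpolation=cv2.INTER_CUBIC))
a=cv2.imread("pics/side0.png")[235:395,230:410];cv2.imwrite("pics/si1.png",cv2.resize(a,None,fx=3.7,fy=3.7,interpolation=cv2.INTER_CUBIC))
a=cv2.imread("pics/scene0.png")[310:460,280:460];cv2.imwrite("pics/sc2.png",cv2.resize(a,None,fx=4,fy=4,interpolation=cv2.INTER_CUBIC))
E
```

```text
logger [ 0.44757525 -0.14143969  0.05      ]
cradle ~ [0.50749099 0.31457517 0.03      ]
tongs [0.47380653 0.16625601 0.012     ] [ 0.37336639 -0.00888136  0.012     ] [ 0.39940721 -0.02405413  0.012     ]
wandtop [0.49939902 0.34013621 0.18255141]
```

View pics/sc1.png

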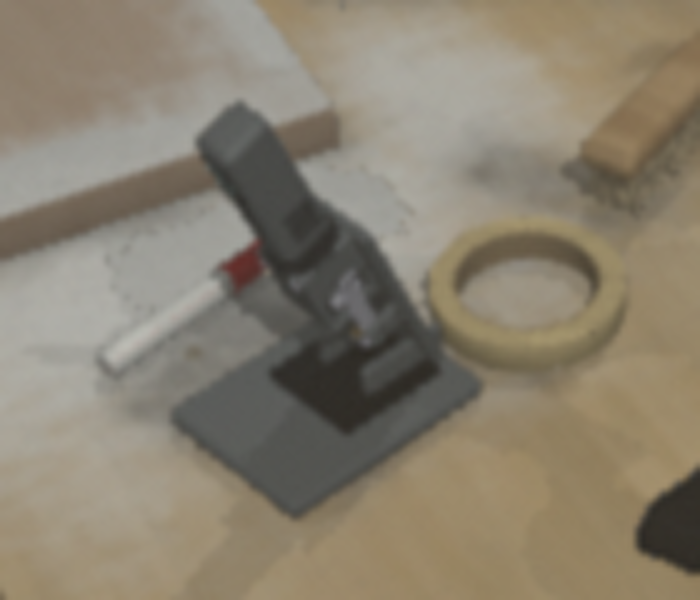

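View pics/si1.png

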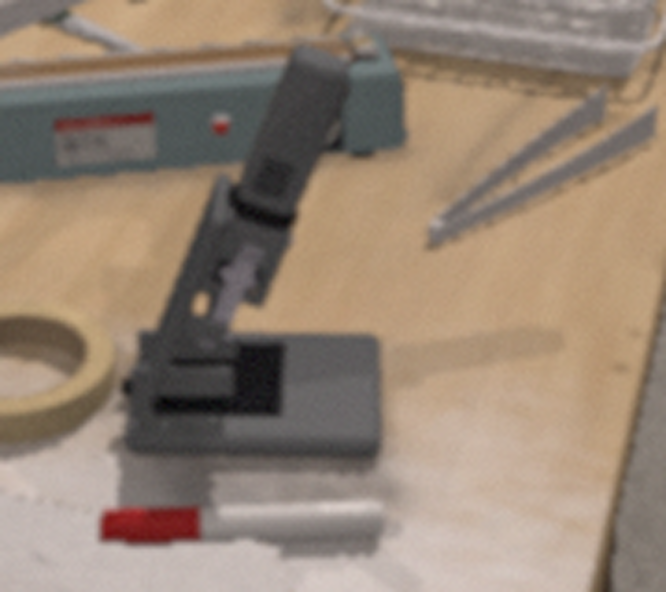

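View pics/sc2.png

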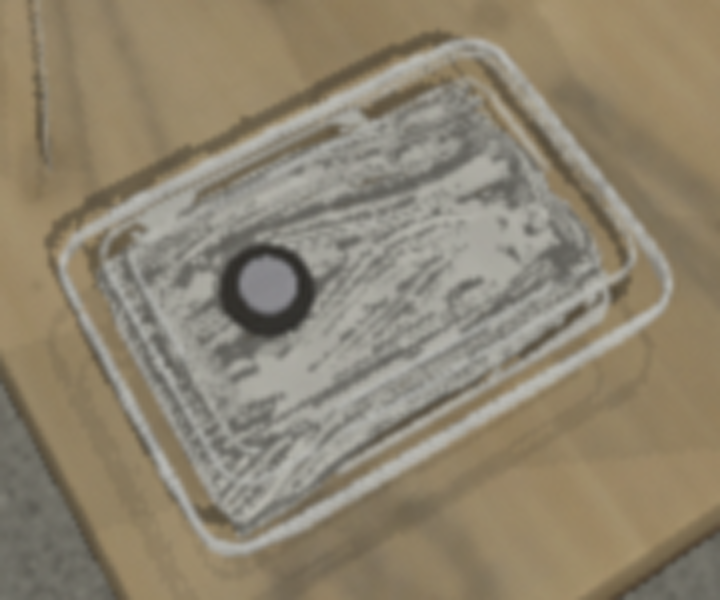

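Run:
```python
from bench import manip
from h import *
c=cam(manip,"scene");s=cam(manip,"side")
for z in (0.,0.015,.02):
    P=[toz(c,p,z) for p in((235,213.3),(259,233),(296,207.3))]
    print(z,np.round(P,4).tolist(),np.linalg.norm(P[1]-P[0]),np.linalg.norm(P[2]-P[1]),np.degrees(np.arctan2(*(P[2]-P[1])[1::-1])),np.degrees(np.arctan2(*(P[0]-P[1])[1::-1]))-90)
# candidates for view / grasp orientation
for yaw in (0,-10,10,-20):
  Y=Rn.from_euler('z',yaw,degrees=True).as_matrix()
  for sg in (1,-1):
    a=Y@[-np.sin(.35),0,np.cos(.35)];y=Y@[0,sg,0];R=np.c_[y,np.cross(-a,y),-a];q=Rn.from_matrix(R).as_quat()
    for d in(0,.03,.1,.2):
      j=manip.ik(np.array([.50,.34,.165])+a*(d-.0187),q); print(yaw,sg,d,None if j is None else np.round(j,2))
```

```text
0.0 [[0.4567, 0.3859, 0.0], [0.4799, 0.2959, 0.0], [0.5962, 0.329, 0.0]] 0.09292430154781334 0.12091770429434842 15.887742143824417 14.401052017614148
0.015 [[0.4527, 0.3707, 0.015], [0.4754, 0.2824, 0.015], [0.5895, 0.3149, 0.015]] 0.0911791590229564 0.11864683839320887 15.887742143824394 14.401052017614205
0.02 [[0.4513, 0.3657, 0.02], [0.4739, 0.2779, 0.02], [0.5872, 0.3102, 0.02]] 0.09059744484800412 0.11788988309282905 15.887742143824434 14.401052017614177
0 1 0 [ 0.67  0.05  2.05 -0.31  0.78 -0.71]
0 1 0.03 [ 0.68  0.01  2.04 -0.3   0.84 -0.72]
0 1 0.1 [ 0.72 -0.08  2.   -0.28  0.97 -0.73]
0 1 0.2 [ 0.76 -0.18  1.92 -0.26  1.16 -0.73]
0 -1 0 [ 0.67  0.05  2.05 -0.31  0.78  2.43]
0 -1 0.03 [ 0.68  0.01  2.04 -0.3   0.84  2.43]
0 -1 0.1 [ 0.72 -0.08  2.   -0.28  0.97  2.41]
0 -1 0.2 [ 0.76 -0.18  1.92 -0.26  1.16  2.41]
-10 1 0 [ 0.7   0.08  2.02 -0.36  0.84 -0.48]
-10 1 0.03 [ 0.71  0.04  2.01 -0.35  0.9  -0.49]
-10 1 0.1 [ 0.75 -0.04  1.96 -0.33  1.03 -0.5 ]
-10 1 0.2 [ 0.81 -0.13  1.87 -0.31  1.22 -0.51]
-10 -1 0 None
-10 -1 0.03 None
-10 -1 0.1 None
-10 -1 0.2 None
10 1 0 [ 0.64  0.03  2.07 -0.23  0.73 -0.96]
10 1 0.03 [ 0.65 -0.02  2.06 -0.22  0.79 -0.96]
10 1 0.1 [ 0.67 -0.12  2.03 -0.21  0.93 -0.97]
10 1 0.2 [ 0.71 -0.23  1.95 -0.2   1.12 -0.98]
10 -1 0 [ 0.64  0.03  2.07 -0.23  0.73  2.18]
10 -1 0.03 [ 0.65 -0.02  2.06 -0.22  0.79  2.18]
10 -1 0.1 [ 0.67 -0.12  2.03 -0.21  0.93  2.17]
10 -1 0.2 [ 0.71 -0.23  1.95 -0.2   1.12  2.16]
-20 1 0 [ 0.72  0.11  1.99 -0.39  0.91 -0.28]
-20 1 0.03 [ 0.74  0.08  1.97 -0.38  0.96 -0.29]
-20 1 0.1 [ 0.78  0.    1.92 -0.36  1.09 -0.3 ]
-20 1 0.2 [ 0.84 -0.07  1.82 -0.34  1.28 -0.31]
-20 -1 0 None
-20 -1 0.03 None
-20 -1 0.1 None
-20 -1 0.2 None
```

Run:
```python
from bench import manip
from h import *
import pickle
def R_(yaw,lean,sg=1):
    Y=Rn.from_euler('z',yaw,degrees=True).as_matrix()
    a=Y@[-np.sin(lean),0,np.cos(lean)];y=Y@[0,sg,0];return np.c_[y,np.cross(-a,y),-a],a
R,a=R_(15,.35); g=np.array([.505,.335,.15])
manip.move_to(g+a*.13,Rn.from_matrix(R).as_quat())
o=manip.observe();im=manip.camera("wrist");cv2.imwrite("pics/w1.png",im[:,:,::-1]);s1=o
R2,_=R_(15,0.0)
manip.move_to(g+np.array([-.05,-.02,.15]),Rn.from_matrix(R2).as_quat())
o=manip.observe();im=manip.camera("wrist");cv2.imwrite("pics/w2.png",im[:,:,::-1])
pickle.dump((s1,o),open("obs.pkl","wb")); print(o["t"],o["position"],s1["position"])
```

```text
2.025 [0.45575018 0.31562269 0.2991752 ] [0.4619551  0.32401532 0.27230601]
```

View pics/w1.png

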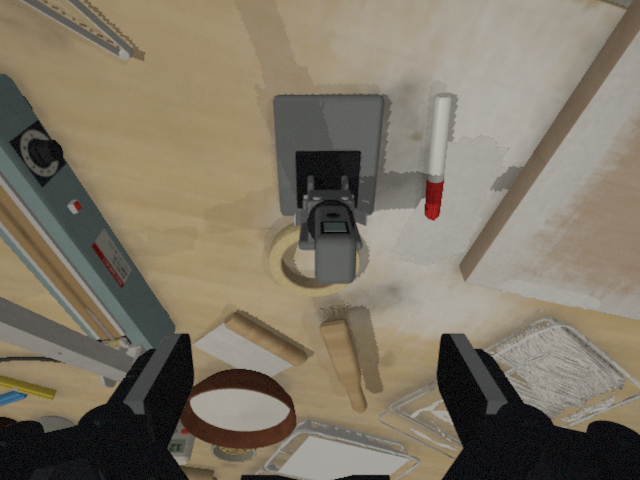

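View pics/w2.png

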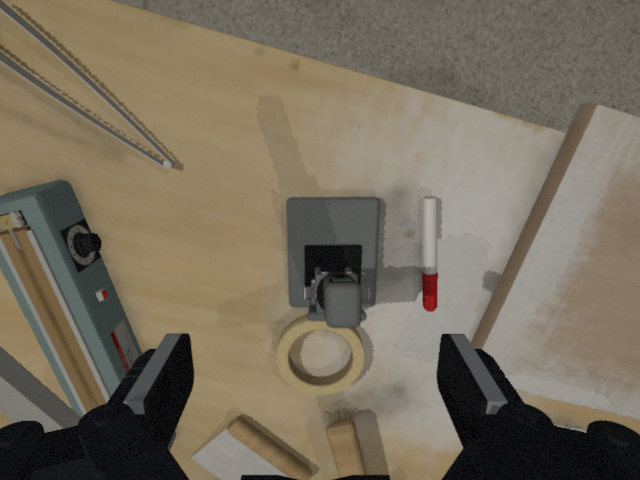

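Run:
```python
import cv2
for n,(x,y,w,h) in {"w1":(270,165,110,130),"w2":(280,190,110,150)}.items():
    a=cv2.imread(f"pics/{n}.png")[y:y+h,x:x+w];a=cv2.convertScaleAbs(a,alpha=1.8)
    cv2.imwrite(f"pics/{n}z.png",cv2.resize(a,None,fx=4,fy=4,interpolation=cv2.INTER_CUBIC))
```

```text
(no output)
```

View pics/w1z.png

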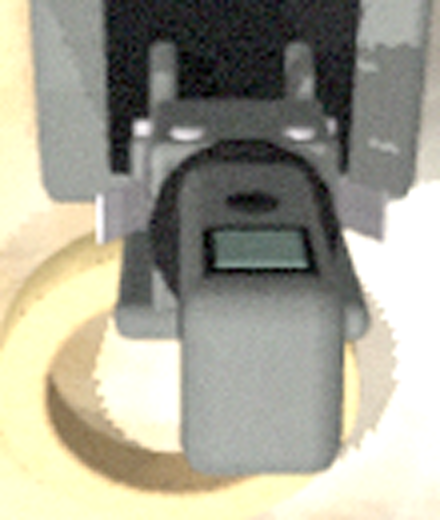

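View pics/w2z.png

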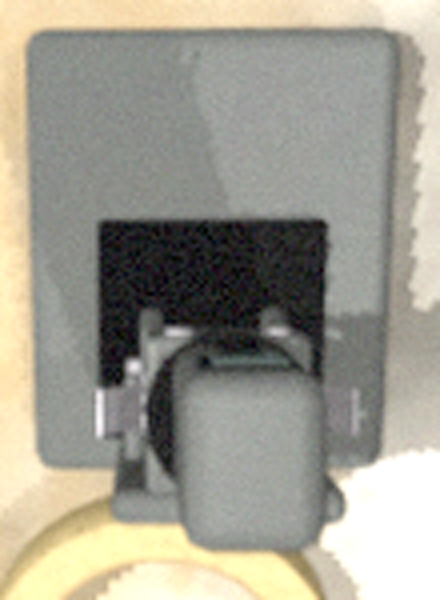

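```bash
cat > fit.py <<'E'
from bench import manip
from h import *
import pickle
from scipy.optimize import least_squares
s1,s2=pickle.load(open("obs.pkl","rb"))
c1=cam(manip,"wrist",s1);c2=cam(manip,"wrist",s2);cs=cam(manip,"scene");cd=cam(manip,"side")
def z(n,u,v):
    x,y={"w1":(270,165),"w2":(280,190)}[n];return u/4+x-.375,v/4+y-.375
# cradle base in w2: x edges at given rows, y edges
def fr(p):
    x,y,yaw,h=p
    c,s=np.cos(yaw),np.sin(yaw)
    P=lambda a,b:np.array([x+c*a-s*b,y+s*a+c*b,h])
    r=[]
    for (a,b),(u,v) in {(-.062,-.048):(28,32),(-.062,.048):(398,32),(.062,-.048):(40,467),(.062,.048):(383,467)}.items():
        r+=list(proj(c2,P(a,b))[0]-z("w2",u,v))
    return r
f=least_squares(fr,[.526,.357,.26,.015]);print("cradle",f.x,np.degrees(f.x[2]),np.round(f.fun,1))
cr=f.x
def W(p,pts,lean=.35):
    top=p[:3];yaw=p[3];Y=Rn.from_euler('z',yaw).as_matrix()@Rn.from_euler('y',-lean).as_matrix()
    return top+ (np.atleast_2d(pts)-[0,0,.166])@Y.T
E_={'L':(0,-.012,.166),'R':(0,.012,.166),'T':(-.015,0,.166),'B':(.015,0,.166)}
def fw(p,lean=.35):
    r=[]
    for n,c,d in (("w1",c1,dict(L=182,R=343,T=283,B=472)),("w2",c2,dict(L=178,R=330,T=367,B=549))):
        for k,val in d.items():
            q=proj(c,W(p,E_[k],lean))[0]; i=0 if k in'LR' else 1
            r.append(q[i]-z(n,val,val)[i])
    # flange lateral in w1
    q1=proj(c1,W(p,(0,-.018,.083),lean))[0];q2=proj(c1,W(p,(0,.018,.083),lean))[0]
    r.append((q1[0]+q2[0])/2-z("w1",243.5,0)[0])
    return r
if __name__=="__main__":
  for lean in (.30,.35,.40):
    f=least_squares(lambda p:np.r_[fw(p,lean),(p[3]-cr[3-1])/.01],[.505,.335,.185,cr[2]]);print("wand top",f.x,np.degrees(f.x[3]),np.round(f.fun,1),f.cost)
    if lean==.35: best=f.x
  print("scene",proj(cs,W(best,[(0,0,.166),(0,0,.085)])),"side",proj(cd,W(best,[(0,0,.166),(0,0,.085)])))
  Y=Rn.from_euler('z',cr[2]).as_matrix().T
  for zz in(.166,0):
    print("in cradle",zz,Y@(W(best,(0,0,zz))[0]-[cr[0],cr[1],0]))
  print("axis at ground, tip world",W(best,(0,0,0)))
E
python3 fit.py
```

```text
cradle [0.52413848 0.35354769 0.26901262 0.00584266] 15.4132875208469 [-0.2  0.4  0.6 -0.2 -0.1  0.1 -0.3 -0.4]
wand top [0.49279992 0.34454154 0.18903179 0.26854759] 15.386643684988265 [-0.7  0.6 -0.3  0.1  0.5 -0.6 -0.1  0.3  0.1 -0. ] 0.8243747433156803
wand top [0.49306211 0.34464493 0.18856496 0.26857682] 15.388318476993117 [-0.6  0.6 -0.8  0.4  0.6 -0.6 -0.   0.6  0.1 -0. ] 1.2873458736620818
wand top [0.49328279 0.34473228 0.1881576  0.26859696] 15.389472351883402 [-0.6  0.6 -1.3  0.7  0.6 -0.7 -0.   0.7  0.1 -0. ] 2.046404426313888
scene [[245.58950919 155.94286903]
 [259.37115865 177.3789423 ]] side [[316.16712634 250.96963344]
 [300.03587596 289.8317089 ]]
in cradle 0.166 [-0.03232484 -0.0003231   0.18856496]
in cradle 0 [ 0.02459619 -0.0003479   0.03262909]
axis at ground, tip world [[0.5479425  0.35974947 0.03262909]]
```

```bash
cat >> h.py <<'E'
def toolR(yaw,lean):
    Y=Rn.from_euler('z',yaw).as_matrix()
    a=Y@[-np.sin(lean),0,np.cos(lean)];y=Y@[0,1,0];return Rn.from_matrix(np.c_[y,np.cross(-a,y),-a]).as_quat(),a
E
python3 - <<'E'
from bench import manip
from h import *
top=np.array([.49306,.34464,.18856]);yaw=.2688
q,a=toolR(yaw,.35)
g=top-a*(.166-.1113)
print("tcp goal",g,[None if manip.ik(g+a*d,q) is None else 1 for d in(0,.1,.2)])
manip.move_to(g+a*.09,q)
print("stopped",manip.move_straight(g,v=.08,stop_force=8))
o=manip.observe();print(o["t"],o["position"]-g,o["force"])
im=manip.camera("side");cv2.imwrite("pics/s2.png",cv2.resize(im[200:400,200:440,::-1],None,fx=3,fy=3))
im=manip.camera("wrist");cv2.imwrite("pics/w3.png",im[:,:,::-1])
E
```

```text
tcp goal [0.51114297 0.34962125 0.13717631] [1, 1, 1]
stopped False
3.9 [0.00033326 0.00032565 0.00081616] [-0.26880917  0.57880576 -0.04080776]
```

View pics/s2.png

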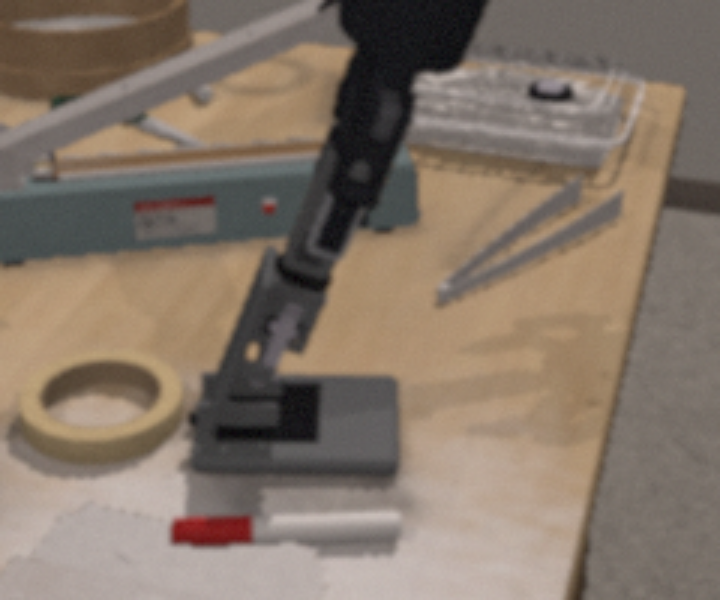

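View pics/w3.png

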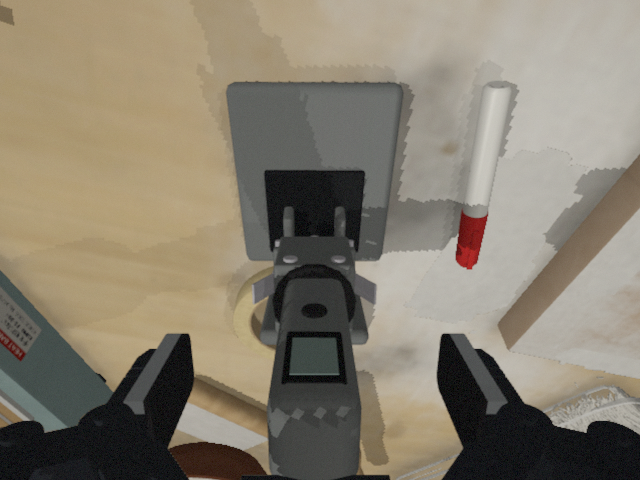

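The wand is centred between the jaws (wand columns 268–361, pads 190/440). Grip, then pull along the axis.

Run:
```python
from bench import manip
from h import *
q,a=toolR(.2688,.35)
manip.set_gripper(0.0)
o=manip.observe();print(o["t"],o["position"],o["force"],o["grip_width"])
p=o["position"]
for d in(.004,.008,.012,.016,.03):
    manip.move_straight(p+a*d,q,v=.03); f=manip.observe();print(d,np.round(f["force"],2),round(float(f["force"]@a),2),f["grip_width"])
im=manip.camera("side");cv2.imwrite("pics/s3.png",cv2.resize(im[150:400,200:440,::-1],None,fx=2.4,fy=2.4))
```

```text
4.5917 [0.51119605 0.3496174  0.13739824] [-0.78992571 -0.52129178  2.22803994] 0.28098058140024407
0.004 [-0.19 -0.1  -4.44] -4.1 0.275107048382919
0.008 [-1.81 -0.85 -3.69] -2.79 0.27113985838021293
0.012 [ 0.39 -0.84 -1.26] -1.23 0.27374081538791495
0.016 [-0.4  -0.11 -1.35] -1.13 0.2755829470261086
0.03 [ 0.33 -0.21 -1.34] -1.35 0.2739596591063382
```

View pics/s3.png

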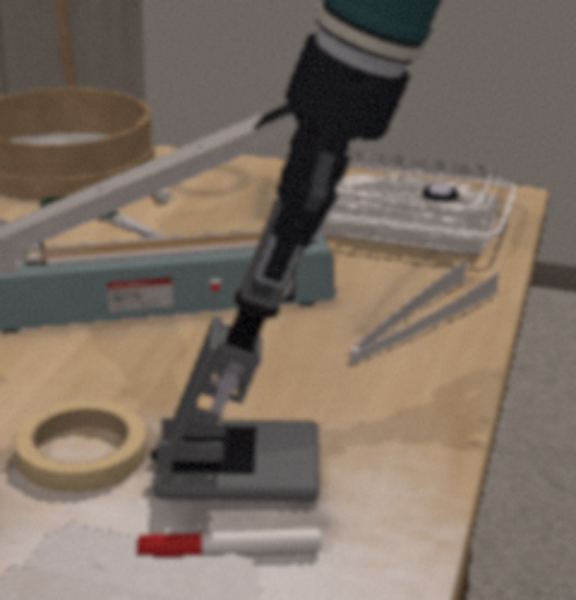

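Run:
```python
from bench import manip
from h import *
q,a=toolR(.2688,.35)
p=np.array([0.5112,0.3496,0.1374])
manip.move_straight(p+a*.12,q,v=.08); f=manip.observe();print(np.round(f["force"],2),f["grip_width"],f["t"])
p2=f["position"]+[0,0,.06]
manip.move_straight(p2,q,v=.1)
L=np.array([.4476,-.1414])
for yaw in(-.5,-.3,0,.27):
    qu,_=toolR(yaw,0)
    print(yaw,[None if j is None else np.round(j,2) for j in(manip.ik([*L,z],qu) for z in(.155,.24))])
qu,_=toolR(-.3,0)
manip.move_to([p2[0]-.02,.2,.31],toolR(.1,0)[0])
manip.move_to([*L,.25],qu)
o=manip.observe();print(o["t"],o["position"],np.round(o["force"],2),o["grip_width"])
for n in("scene","side","wrist"):
    im=manip.camera(n); cv2.imwrite(f"pics/{n}4.png",im[:,:,::-1])
import pickle;pickle.dump(o,open("o4.pkl","wb"))
a=cv2.imread("pics/scene4.png")[230:460,250:460];cv2.imwrite("pics/scene4z.png",cv2.resize(a,None,fx=2.6,fy=2.6,interpolation=cv2.INTER_CUBIC))
a=cv2.imread("pics/side4.png")[120:320,300:460];cv2.imwrite("pics/side4z.png",cv2.resize(a,None,fx=3,fy=3,interpolation=cv2.INTER_CUBIC))
```

```text
[ 0.06  0.75 -1.62] 0.2710549850124086 7.675
-0.5 [array([-0.36, -0.07,  2.11, -0.  ,  1.1 , -1.43]), array([-0.36, -0.14,  2.01, -0.  ,  1.27, -1.43])]
-0.3 [array([-0.36, -0.07,  2.11, -0.  ,  1.1 , -1.63]), array([-0.36, -0.14,  2.01, -0.  ,  1.27, -1.63])]
0 [array([-0.36, -0.07,  2.11, -0.  ,  1.1 , -1.93]), array([-0.36, -0.14,  2.01, -0.  ,  1.27, -1.93])]
0.27 [array([-0.36, -0.07,  2.11, -0.  ,  1.1 , -2.2 ]), array([-0.36, -0.14,  2.01, -0.  ,  1.27, -2.2 ])]
10.3333 [ 0.44810919 -0.14034758  0.25026171] [ 0.    0.85 -1.6 ] 0.2734464750809069
```

View pics/scene4z.png

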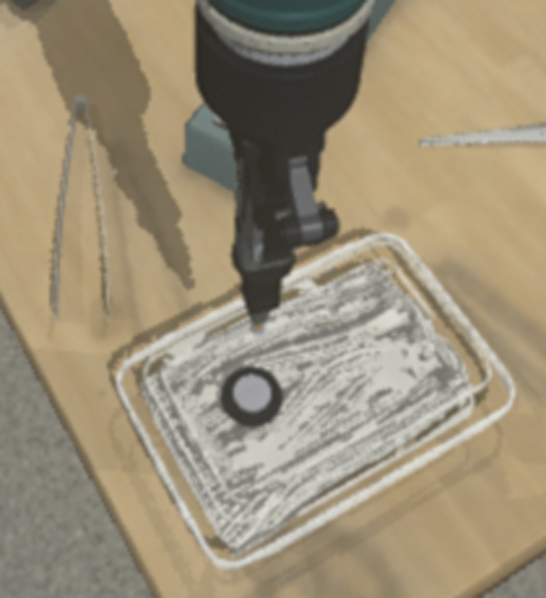

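View pics/side4z.png

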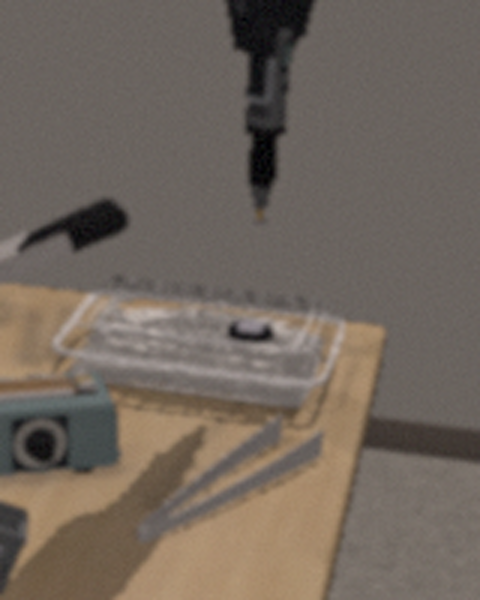

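View pics/wrist4.png

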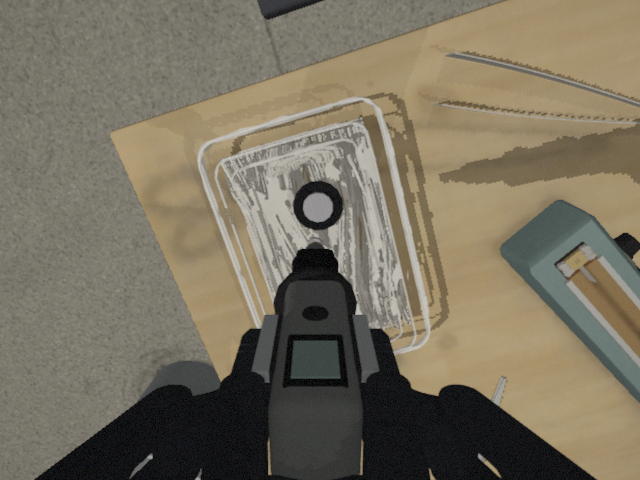

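Run:
```python
from bench import manip
from h import *
import pickle
o=pickle.load(open("o4.pkl","rb"))
cw=cam(manip,"wrist",o);cs=cam(manip,"scene");cd=cam(manip,"side")
R=Rn.from_quat(o["tcp_rot"]).as_matrix();print(np.round(R,4).tolist())
tip=o["position"]+R@[0,0,.1113]
print("tip",tip);
for n,c in(("w",cw),("s",cs),("d",cd)):print(n,"tip pred",proj(c,tip),"nose",proj(c,o["position"]+R@[0,0,.0973]),"flange",proj(c,o["position"]+R@[0,0,.0288]))
def ell(f,box):
    x,y,w,h=box;a=cv2.imread(f)[y:y+h,x:x+w].astype(int);sat=a.max(2)
    print(f)
    hs=a.min(2)
    # dark ring
    m=(a.max(2)<70).astype(np.uint8);n,l,st,ce=cv2.connectedComponentsWithStats(m)
    i=1+np.argmax(st[1:,4]);cnt,_=cv2.findContours((l==i).astype(np.uint8),cv2.RETR_CCOMP,cv2.CHAIN_APPROX_NONE)
    for k in cnt:
        if len(k)>12: e=cv2.fitEllipse(k);print(" ring",e[0][0]+x,e[0][1]+y,e[1])
ell("pics/wrist4.png",(285,170,70,66))
ell("pics/scene0.png",(325,362,45,42))
ell("pics/scene4.png",(325,362,45,42))
ell("pics/side4.png",(370,215,30,25))
ell("pics/side0.png",(370,215,30,25))
for f,x,y,w,h,k in(("scene4",320,320,60,80,6),("side4",365,165,50,75,7),("wrist4",285,170,70,100,5.5)):
    a=cv2.imread(f"pics/{f}.png")[y:y+h,x:x+w];cv2.imwrite(f"pics/{f}y.png",cv2.resize(cv2.convertScaleAbs(a,alpha=1.5),None,fx=k,fy=k,interpolation=cv2.INTER_CUBIC))
```

```text
[[0.294, 0.9558, 0.0008], [0.9558, -0.294, 0.0004], [0.0006, 0.0007, -1.0]]
tip [ 0.44819937 -0.14030722  0.13896176]
w tip pred [[314.47324949 240.82411948]] nose [[314.43855575 248.2795213 ]] flange [[314.19934008 299.68500905]]
s tip pred [[348.41895818 356.23205251]] nose [[348.75626299 351.87236599]] flange [[350.55964193 328.56357656]]
d tip pred [[385.4481146  194.60630157]] nose [[385.79094214 189.38811268]] flange [[387.50978216 163.22559351]]
pics/wrist4.png
 ring 317.73630142211914 205.0294532775879 (47.960330963134766, 48.35662078857422)
 ring 317.5056381225586 206.9099235534668 (31.156312942504883, 31.619495391845703)
pics/scene0.png
 ring 346.18823051452637 382.31908798217773 (21.246667861938477, 22.02421760559082)
 ring 346.58353996276855 380.7767848968506 (16.024511337280273, 16.879905700683594)
pics/scene4.png
 ring 346.3064479827881 382.1490249633789 (20.46416664123535, 21.247337341308594)
 ring 346.4727268218994 380.7415351867676 (16.64008903503418, 17.49766731262207)
pics/side4.png
 ring 383.0176944732666 230.75836372375488 (4.061929225921631, 12.829553604125977)
pics/side0.png
 ring 382.9160203933716 230.38472366333008 (4.013034820556641, 12.265358924865723)
```

View pics/scene4y.png

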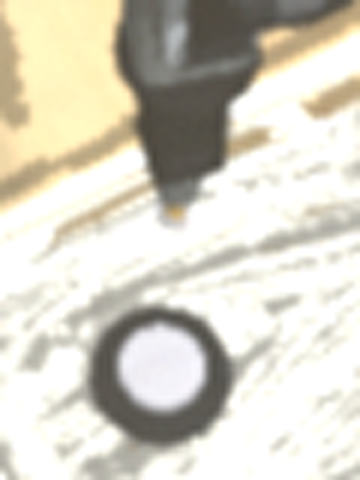

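View pics/side4y.png

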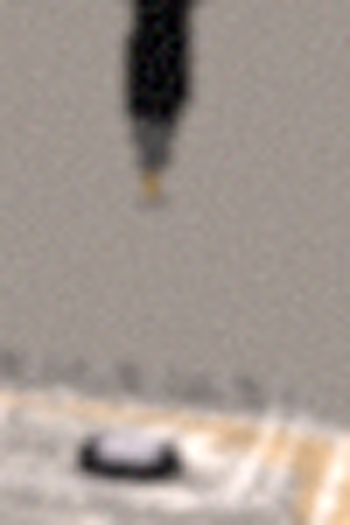

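View pics/wrist4y.png

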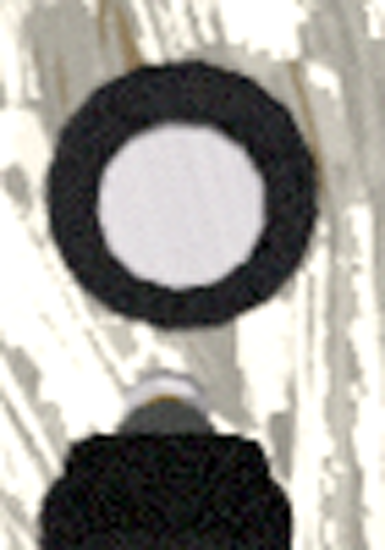

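Run:
```python
from bench import manip
from h import *
import pickle
o=pickle.load(open("o4.pkl","rb"))
cw=cam(manip,"wrist",o);cs=cam(manip,"scene");cd=cam(manip,"side")
L=[toz(cw,(317.5,206.9),.05),toz(cs,(346.53,380.76),.05),toz(cd,(383.3,229.7),.05)];print(np.round(L,4))
t=(L[0]+L[1])/2
qu,_=toolR(-.3,0)
manip.move_straight([t[0],t[1],.161+.010],qu,v=.08,stop_force=4)
manip.pause(.3)
o=manip.observe();print(o["t"],o["position"],t,np.round(o["force"],2))
pickle.dump(o,open("o5.pkl","wb"))
for n in("scene","side","wrist"):
    im=manip.camera(n); cv2.imwrite(f"pics/{n}5.png",im[:,:,::-1])
for f,x,y,w,h,k in(("scene5",320,340,55,60,8),("side5",365,200,40,45,11),("wrist5",280,180,80,90,6)):
    a=cv2.imread(f"pics/{f}.png")[y:y+h,x:x+w];cv2.imwrite(f"pics/{f}y.png",cv2.resize(cv2.convertScaleAbs(a,alpha=1.3),None,fx=k,fy=k,interpolation=cv2.INTER_CUBIC))
```

```text
[[ 0.4493 -0.1381  0.05  ]
 [ 0.4488 -0.1396  0.05  ]
 [ 0.4451 -0.1204  0.05  ]]
11.925 [ 0.44925443 -0.13892583  0.17136916] [ 0.44903284 -0.13884989  0.05      ] [-0.59  0.6  -1.73]
```

View pics/scene5y.png

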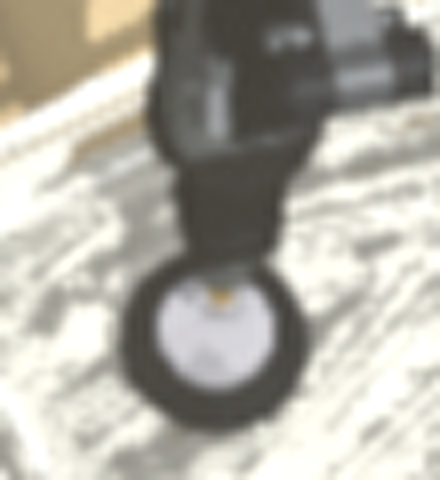

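View pics/side5y.png

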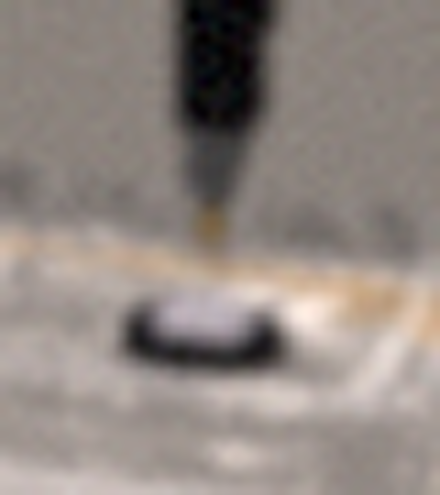

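View pics/wrist5y.png

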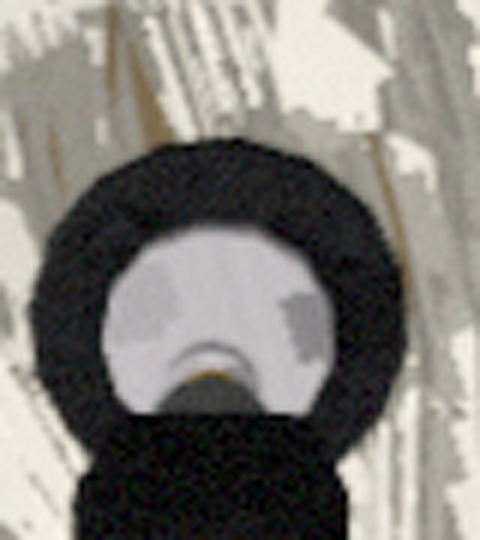

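```bash
cat > d.py <<'E'
from bench import manip
from h import *
def fz(n=8):
    F=[];Z=[]
    for _ in range(n):
        manip.pause(.03);o=manip.observe();F.append(o["force"]);Z.append(o["position"])
    return np.mean(F,0),np.mean(Z,0),np.std(np.array(F)[:,2])
E
python3 - <<'E'
from d import *
qu,_=toolR(-.3,0)
x,y,z=.44925,-.1382,.171
manip.move_straight([x,y,z],qu,v=.05)
b,p,s=fz();print("base",b,p,s,manip.observe()["t"])
while z>.150:
    z-=.002 if z>.1655 else .001
    manip.move_straight([x,y,z],qu,v=.03)
    f,p,s=fz(5);d=f-b;print(round(z,4),np.round(p,4),np.round(d,2),round(s,2))
    if d[2]>.6: break
print(manip.observe()["t"])
E
```

```text
base [-0.25390927  0.35645285 -1.55232217] [ 0.4492383  -0.13818094  0.17097554] 0.3123804694341254 12.5917
0.169 [ 0.4492 -0.1382  0.1689] [ 0.28 -0.42  0.23] 0.45
0.167 [ 0.4492 -0.1382  0.1669] [-0.19 -0.42  0.2 ] 0.16
0.165 [ 0.4492 -0.1382  0.1649] [ 0.51 -0.42  0.02] 0.56
0.164 [ 0.4492 -0.1382  0.164 ] [ 0.43 -0.11  0.22] 0.58
0.163 [ 0.4492 -0.1382  0.163 ] [ 0.4  -0.26  0.54] 0.4
0.162 [ 0.4492 -0.1382  0.162 ] [ 0.4  -0.22 -0.23] 0.35
0.161 [ 0.4492 -0.1382  0.161 ] [ 0.35 -0.49  0.44] 0.35
0.16 [ 0.4492 -0.1382  0.16  ] [-0.03 -0.4  -0.27] 0.8
0.159 [ 0.4492 -0.1382  0.159 ] [-0.07 -0.36 -0.08] 0.4
0.158 [ 0.4492 -0.1382  0.158 ] [ 0.29 -0.38  0.24] 0.45
0.157 [ 0.4492 -0.1382  0.157 ] [ 0.08 -0.57  0.15] 0.45
0.156 [ 0.4493 -0.1382  0.1561] [ 0.04 -0.14  0.99] 0.57
17.5917
```

Run:
```python
from d import *
f,p,s=fz(20);print(f,p,s)
for n in("scene","side","wrist"):
    im=manip.camera(n); cv2.imwrite(f"pics/{n}6.png",im[:,:,::-1])
for f,x,y,w,h,k in(("scene6",320,340,55,60,8),("side6",365,200,40,45,11),("wrist6",280,180,80,90,6)):
    a=cv2.imread(f"pics/{f}.png")[y:y+h,x:x+w];cv2.imwrite(f"pics/{f}y.png",cv2.resize(cv2.convertScaleAbs(a,alpha=1.3),None,fx=k,fy=k,interpolation=cv2.INTER_CUBIC))
```

```text
[-0.25539651  0.01640672 -0.33135627] [ 0.44929927 -0.13821974  0.15604682] 0.41744166776616964
```

View pics/scene6y.png

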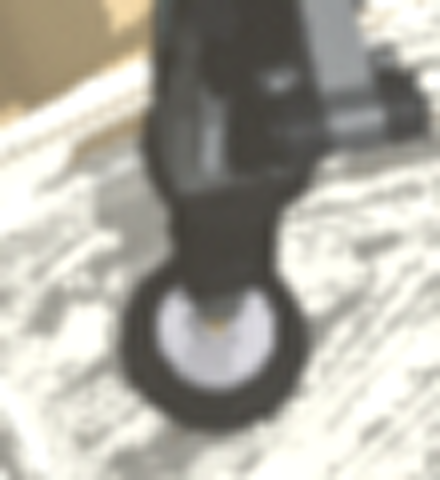

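View pics/side6y.png

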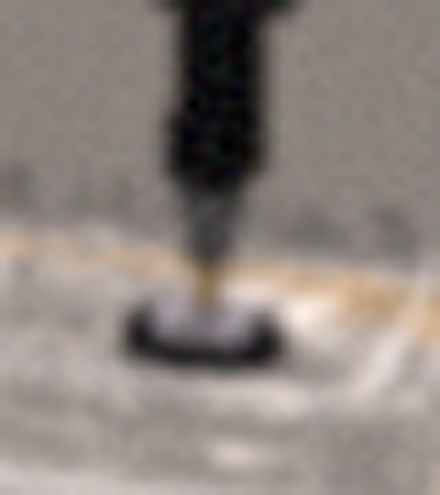

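View pics/wrist6y.png

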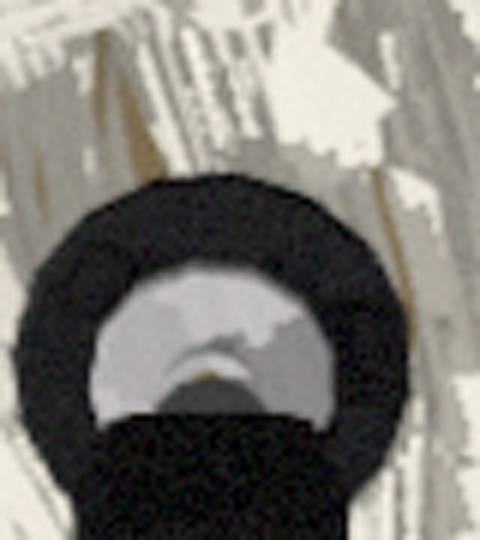

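Run:
```python
from d import *
qu,_=toolR(-.3,0)
x,y=.44925,-.1382
for z in(.1545,.153,.152):
    manip.move_straight([x,y,z],qu,v=.02)
    f,p,s=fz(14);print(z,np.round(p,4),"dFz",round(f[2]+1.6,2),np.round(f,2),round(s,2))
print(manip.observe()["t"])
```

```text
0.1545 [ 0.4493 -0.1382  0.1546] dFz 1.84 [0.09 0.02 0.24] 0.39
0.153 [ 0.4493 -0.1382  0.1531] dFz 2.25 [ 0.24 -0.07  0.65] 0.56
0.152 [ 0.4493 -0.1382  0.152 ] dFz 2.76 [ 0.19 -0.35  1.16] 0.55
20.5583
```

Run:
```python
from d import *
f,p,s=fz(30);print(f,p,s,manip.observe()["grip_width"])
for n in("scene","side","wrist"):
    im=manip.camera(n); cv2.imwrite(f"pics/{n}7.png",im[:,:,::-1])
A=[]
for f,x,y,w,h in(("scene7",265,280,120,180),("side7",325,95,120,180)):
    a=cv2.imread(f"pics/{f}.png")[y:y+h,x:x+w];A.append(cv2.resize(cv2.convertScaleAbs(a,alpha=1.3),None,fx=3.2,fy=3.2,interpolation=cv2.INTER_CUBIC))
cv2.imwrite("pics/f7.png",np.hstack(A))
a=cv2.absdiff(cv2.imread("pics/scene0.png"),cv2.imread("pics/scene7.png"));cv2.imwrite("pics/diff7.png",cv2.convertScaleAbs(a,alpha=3))
print(manip.observe()["t"])
```

```text
[ 0.21437519 -0.32256634  1.11079193] [ 0.44927543 -0.13821447  0.15201448] 0.4808707636303678 0.2720951513283309
21.7083
```

View pics/f7.png

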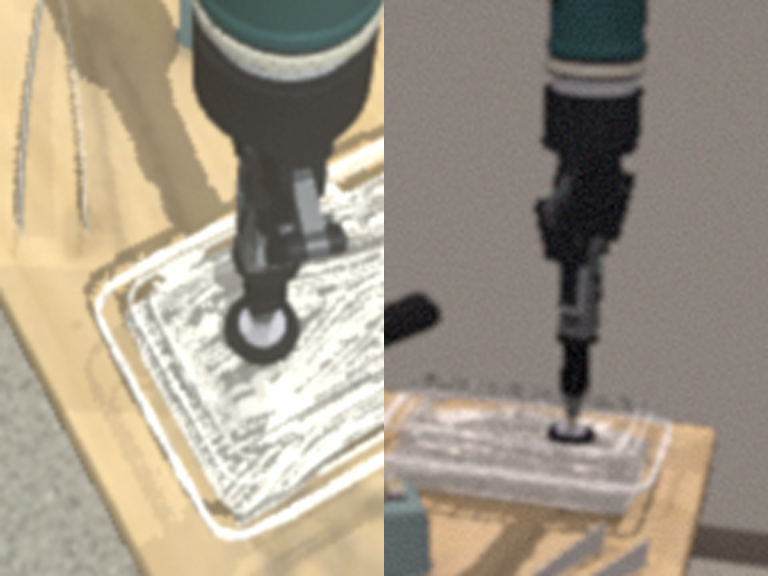

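View pics/diff7.png

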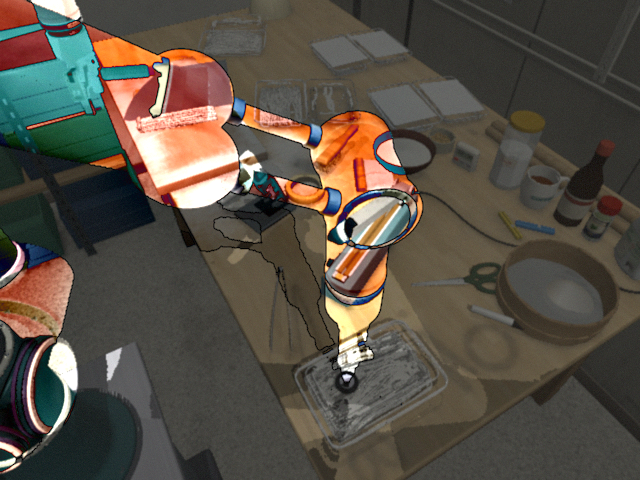

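View pics/wrist7.png

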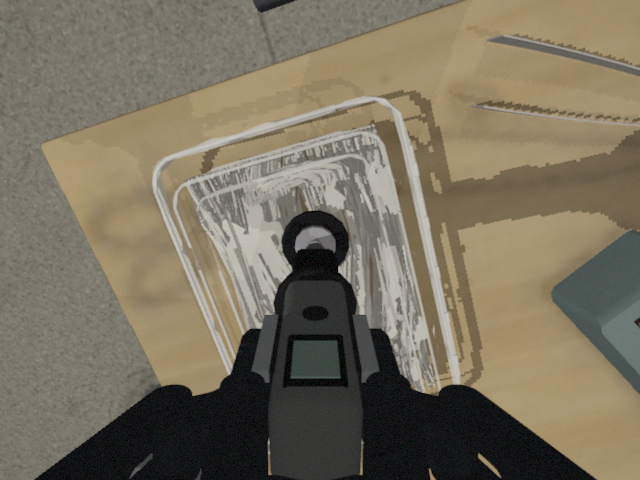

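```bash
python3 -c "
from bench import manip
manip.close_job(); print(manip.observe()['t'])"
```

```text
the job is handed in; nothing more can be done
the job is handed in; nothing more can be done
```

I pulled the wand out of its cradle straight along its leaning axis, carried it upright to the pack and set its foot on the logger button. The job was handed in at about 21.7 s of the 40 s, with the wand still gripped and the foot resting on the button.

- **Press depth:** the push-back on the foot averaged about 2.5 N above the in-air reading. By the spring figures that is about 5 mm of the 10 mm travel. The lowering distance from first contact (about 4.9 mm) agrees with the force estimate (about 5.3 mm). Force noise was about 0.5 N per sample, so I averaged the readings.
- **Centring:** at first contact the scene, side and wrist views put the foot within about 1 mm of the button's middle. The wand looked upright, though a tilt of about 1° in the side view is within my measuring error.
- **Pack and bystanders:** comparing the first and last scene pictures showed no shift of the pack, tongs or tape roll. The arm or its shadow covered the cradle and marker there, so they were not rechecked at the end.
- **Disagreements:** the wand sat about 5 mm deeper in the hand than planned, so contact came at a tool height of about 157 mm instead of 161 mm. The side camera's own position for the button was about 19 mm off along y because of its shallow angle, so I did not use it.

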